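# Seat the lid of a soil sample pot with the ratchet lever press

## Task

The soil pot standing in the blue lever press has its lid only resting on it, and the press's ratchet holds the arm up. Press the red pawl tab down until the pawl snaps clear of the ratchet teeth and stays clear, then push the arm down by its black cross handle until its foot has pressed the lid fully home, and leave the arm down. This is pushing work only: lift nothing, not even the arm, keep the fingers off the pot and its lid, and leave the other things on the bench where they are.

Things in the scene. Friction and masses are not known exactly. Their poses are not given: they have to be found in the camera images.
- press: Fixed blue lever press, base 258 x 132 x 20 mm. Origin: centre of its underside on the bench; z up; the handle points along its -x, the red pawl tab is at its +x end, the toothed quadrant and pawl on its +y side. Pot nest (66 mm recess, floor 14 mm above the bench) at x = -35 mm, y = 0; arm pivot at x = +55 mm, y = 0, 110 mm high, axis along y. All but the raised arm is under 220 mm high.
- press_pivot (a point): Centre of the arm's pivot on the press, 110 mm above the bench, in the arm's middle plane.
- press_arm (a joint): Arm angle above level, rad: starts 0.77 to 0.92; about 0 when its foot (48 mm pad, 90 mm from the pivot) has the lid home; stops at -0.03 and 1.15. It stays where left: about 4 N on the handle moves it with the pawl clear, pressing the lid on takes about 10 N, then a hard stop. Pawl engaged: its teeth (0.23 to 1.15 rad) let it go up but not down (play 0.15 rad).
- handle (a point): Centre of the cross handle at the arm's end, 210 mm from the pivot: a horizontal black round bar, 22 mm in diameter and 110 mm long along the press's y. Moves with the arm on an arc about the pivot.
- pawl (a joint): Angle of the pawl, rad: 0 = engaged in the teeth (it may read up to 0.1 where its nose rides on a tooth's back), 0.36 = clear, against its stop. It grows as the red tab is pressed down. Over-centre spring: the tab resists with about 4 N and, once past 0.19, the pawl snaps to 0.36 and stays there.
- pawl_tab (a point): Middle of the top face of the pawl's red ribbed thumb tab, 26 mm along the press's x, 28 mm along y, 6 mm thick, tilted up 0.22 rad at the rear when engaged, 178 mm above the bench. Its pin is 37 mm nearer the arm (press's -x) and 16 mm lower; from engaged to clear its middle goes down 14 mm.
- pot: Loose soil sample pot standing in the press's nest: clear tapered cup with brown soil, 62 mm wide at the foot, 74 mm at the mouth, and a clear lid 85 mm wide. Origin: centre of its underside; z up. With the lid home it is 60 mm high.
- pot_lid (a joint): How far the lid stands above its home on the pot, m: starts 0.005 to 0.008, 0 = fully home. It is stiff and stays where it is pressed to.
- next_pot: Bystander: another clear pot of soil with its lid on, 84 x 94 x 62 mm, on the bench beside the press. Origin: centre of its underside.
- dropper: Bystander: amber dropper bottle with a black bulb, 33 mm wide, 107 mm high, on the bench beside the press. Origin: centre of its underside.
- marker: Bystander: black marker pen, 130 mm long, 13 mm thick, lying along its own y. Origin: middle of its underside.
- label_tape: Bystander: roll of yellow label tape lying flat, 78 mm wide, 19 mm high. Origin: centre of its underside.
Things that resemble listed ones, but are neither listed nor needed, are in the scene too. What is shaped like the pot but pink or purple is not meant.

How it is judged:
By the outcome, as a careful person would: the job done as asked, in the order asked, and still so for the second after the job is handed in, with the robot touching nothing.
It also fails if it takes over 45 s, if anything falls off the work surface, if the arm or the gripper's body presses on something with over 40 N, if the wrist force passes 120 N, or if a joint passes its speed limit or range.

## Robot

A 6-joint arm with a two-finger parallel gripper is mounted at the origin on a cart in front of the work surface, level with it; the furniture and walls round the work are solid. World frame = base frame: x ahead of the robot, y to its left, z up, the work surface at z = 0. Lengths are in m, angles in degrees, forces in N, time in s.
With the tool pointing down it reaches from about 0.275 to 0.825 m from the base axis. Payload 5.2 kg.
Tool frame: the origin (TCP) lies at the very end of the fingers, on their centre line; the grasp point (between the pads) lies 19 mm behind it; z points along the fingers, y is the line along which they close (so a half turn about z gives the same grasp; the last joint's range is limited). The gripper opens to 93 mm and grips with 3 to 60 N. Pads are 15 mm wide; open, the fingers measure 128 mm over their backs; the gripper's body (75 mm by 188 mm) begins 65 mm behind the grasp point.
Start: joints at [-86.276, 14.817, 87.949, -0, 77.235, -11.62], TCP at [0.146, -0.53, 0.219] pointing down, gripper open.
Joint ranges: [-179.93, 179.93], [-52.35, 119.4], [10.71, 147.94], [-69.91, 249.91], [12.55, 155.21], [-178.61, 178.61]. Speed limits (degrees/s): [147.25, 147.25, 180, 180, 180, 180].

## Interface

Orientations are given as a 3x3 rotation matrix whose columns are the frame's x, y, z axes.
In Python, from bench import r gives the robot as it stands. The module is installed in compiled form; this text tells all that it offers.
- The arm moves only by the tool move_arm, never from a script. Its argument "moves" is a list of rows, each a list of 4 numbers: the shift along the tool's x, y, z in units of 0.2 m (1.0 is 0.2 m), then the turn about the tool's z in units of 180 degrees (1.0 is 180 degrees). A call has 1 to 8 rows; each row is the pose to reach, as a shift and turn from the pose commanded when the call began, along the tool's axes at that moment, turning the shorter way round; what a row does not reach only later rows make up. A row lasts 1/8 s, in which the tool goes at most 62.5 mm and 10.7 degrees, less where a joint would pass 70% of its speed; a pose out of reach is approached as far as the arm can. A call with a number of a shift or a turn outside -1 to 1 is refused whole. A call with a gripper value outside its range is refused whole. "gripper" is the opening, from -1 (shut) to 1 (fully open), set as the call begins (left out, the last holds). The fingers move at their own pace and stop on an object; "grip_force" is the grip in N (left out, the last holds). Time passes only in rows, so rows that repeat a pose let the fingers close. It gives the time, the measured TCP pose, the force, the opening and the grip force at its end, in the units of the state.
- r.sense(): the state, without advancing time (a new reading comes with each control period).
- r.capture(name): name is "scene" or "top" or "wrist"; returns the picture (384x512x3 uint8, red, green, blue); there is no depth.
- r.get_calibration(name): a dict with "mtx" (3x3 intrinsics, pixels), "k1" (the pictures are not rectified: a ray, as slopes to the right and down, at radius r is drawn at 1 + k1 r^2 times it, then the intrinsics apply), "rvec" (rotation vector, rad) and "tvec" (3), from world to camera coordinates, as OpenCV has them; the wrist camera has in their place "tool_from_camera" (4x4, takes a point from camera to tool coordinates, whose origin is the TCP and whose axes are the flange's). Camera axes: x right, y down, z forward; pixel columns grow to the right and rows downward; lengths in m; the calibration is good to about 2 mm. A picture is of the moment at which its call begins: read the wrist's pose just before it. get_calibration takes no time and is no camera call.
- r.close_job(): hands the job in; it is judged then, once.
The state is a dict: "t": time; "q": joint angles; "joint_velocities": joint speeds; "tau": joint torques, N m; "position": TCP position; "ee_rot": TCP orientation; "contact_force": force on the tool from outside, world axes, zero at the start; "torque": the same for the moment, N m; "width": finger opening in m; "grip_force": force on a finger pad.
Only numpy, scipy, OpenCV 4.12 (cv2) and the standard library are available. Lean on these libraries where they do the work, as an engineer would, in place of code of your own. Each camera call takes 0.05 s, during which the arm holds its last target. There are 200 camera calls.

## Working session

There is one attempt and no reset: what is moved stays moved. The work goes in short steps, Python scripts to look and compute and a tool call to move; the robot and the scene stay as the last step left them, time stands still between calls to the robot, and variables do not carry over. Pictures are saved under pics/ and viewed, at most 10 in all, crops included, and the job is handed in when it is done.

Besides the shell and the picture viewer there is one more tool, called after "Request:" as a command line: name --pt "numbers of a row" for each row, then --argument value for the rest. move_arm: Moves the arm, as the interface text tells. Its arguments: {"type":"object","properties":{"moves":{"type":"array"},"gripper":{"type":"number"},"grip_force":{"type":"number"}},"required":["moves"]}

```bash
mkdir -p pics
python3 - <<'E'
from bench import r
import cv2,numpy as np
s=r.sense();print(s['t'],s['position'],np.round(s['ee_rot'],3).tolist(),s['width'])
for n in("scene","top"):
    im=r.capture(n);cv2.imwrite(f"pics/{n}0.png",im[:,:,::-1]);c=r.get_calibration(n);print(n,c)
print(r.get_calibration("wrist"))
a=cv2.imread("pics/scene0.png");b=cv2.imread("pics/top0.png")
E
```

```text
0.0 [ 0.1455145  -0.52982629  0.21781902] [[0.964, 0.265, -0.0], [0.265, -0.964, 0.002], [0.0, -0.002, -1.0]] 0.0931228010062852
scene {'mtx': array([[472.84619166,   0.        , 250.99347164],
       [  0.        , 472.84619166, 200.9216158 ],
       [  0.        ,   0.        ,   1.        ]]), 'k1': 0.029842806761630224, 'rvec': array([ 1.21369237, -2.47646194,  0.78407494]), 'tvec': array([0.29907445, 0.45706363, 0.96069837])}
top {'mtx': array([[359.06745711,   0.        , 258.73745593],
       [  0.        , 359.06745711, 188.42509834],
       [  0.        ,   0.        ,   1.        ]]), 'k1': -0.04637181475253567, 'rvec': array([ 2.1354911 , -2.18030206,  0.10199899]), 'tvec': array([-0.02007902,  0.55261641,  0.9200582 ])}
{'mtx': array([[327.60938061,   0.        , 254.80531027],
       [  0.        , 327.60938061, 189.5399107 ],
       [  0.        ,   0.        ,   1.        ]]), 'k1': -0.06361632655483565, 'tool_from_camera': array([[ 5.42577804e-04, -9.54531394e-01, -2.98109918e-01,
         8.43197782e-02],
       [ 9.99999798e-01,  6.16692042e-04, -1.54554469e-04,
        -3.57414109e-04],
       [ 3.31369106e-04, -2.98109774e-01,  9.54531536e-01,
        -1.65224545e-01],
       [ 0.00000000e+00,  0.00000000e+00,  0.00000000e+00,
         1.00000000e+00]])}
```

View pics/scene0.png

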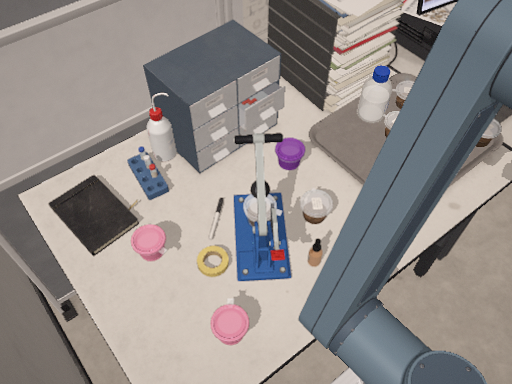

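View pics/top0.png

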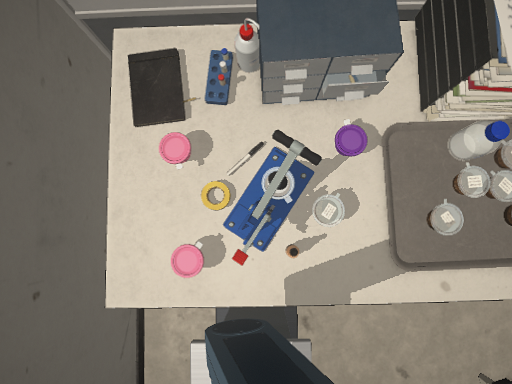

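```bash
cat > h.py <<'E'
import numpy as np,cv2
from bench import r
def und(n,p):
    c=r.get_calibration(n);K=c['mtx'];x=(np.array(p,float)-K[:2,2])/K[0,0]
    u=x.copy()
    for _ in range(20):u=x/(1+c['k1']*(u@u))
    return c,u
def ray(n,p,pose=None):
    c,u=und(n,p);d=np.array([u[0],u[1],1.])
    if n=="wrist":
        T=c['tool_from_camera'];pos,R=pose
        o=pos+R@T[:3,3];d=R@T[:3,:3]@d
    else:
        R=cv2.Rodrigues(c['rvec'])[0];o=-R.T@c['tvec'];d=R.T@d
    return o,d/np.linalg.norm(d)
def tri(rays):
    A=0;b=0
    for o,d in rays:
        P=np.eye(3)-np.outer(d,d);A=A+P;b=b+P@o
    x=np.linalg.solve(A,b);return x,[1e3*np.linalg.norm((np.eye(3)-np.outer(d,d))@(x-o)) for o,d in rays]
def proj(n,X):
    c=r.get_calibration(n);R=cv2.Rodrigues(c['rvec'])[0];p=R@X+c['tvec'];u=p[:2]/p[2]
    return u*(1+c['k1']*(u@u))*c['mtx'][0,0]+c['mtx'][:2,2]
E
python3 - <<'E'
import cv2,numpy as np
a=cv2.imread("pics/scene0.png");b=cv2.imread("pics/top0.png")
for n,i in(("s",a),("t",b)):
    j=i.astype(int);m=(j[:,:,2]>120)&(j[:,:,1]<60)&(j[:,:,0]<60)
    k,l,st,ce=cv2.connectedComponentsWithStats(m.astype(np.uint8))
    print(n,[(st[q].tolist(),ce[q].round(1).tolist()) for q in range(1,k) if st[q][4]>15])
A=cv2.resize(a[125:285,220:320],None,fx=3.7,fy=3.7,interpolation=3)
B=cv2.resize(b[125:273,220:330],None,fx=4,fy=4,interpolation=3)
A=cv2.copyMakeBorder(A,0,592-A.shape[0],0,0,0) if A.shape[0]<592 else A[:592]
o=np.hstack([A[:592,:355],B]);print(o.shape);cv2.imwrite("pics/crop.png",o)
E
```

```text
s [([342, 32, 42, 20, 78], [362.2, 41.9]), ([150, 107, 12, 14, 103], [156.0, 114.3]), ([271, 250, 13, 10, 116], [277.1, 254.5])]
t [([240, 24, 13, 13, 105], [245.8, 30.8]), ([219, 75, 5, 5, 19], [221.1, 77.0]), ([471, 81, 41, 11, 135], [489.2, 87.7]), ([233, 250, 15, 15, 123], [239.9, 256.6])]
(592, 795, 3)
```

View pics/crop.png

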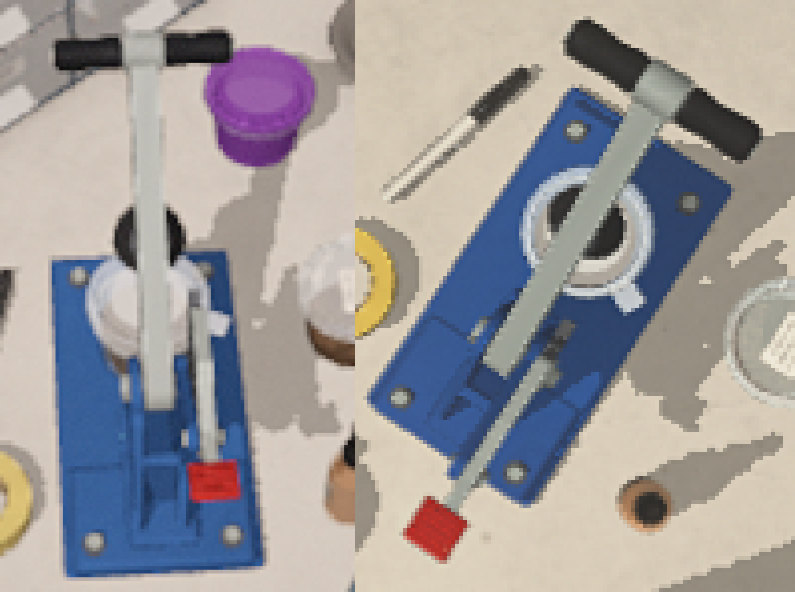

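The scene shows the red tab at scene (277,255) / top (240,257), the black handle at scene (259,138) / top (297,147). The clear pot is under the foot. The other clear pot at top (328,210) is next_pot; the pink and purple ones are not meant.

Run:
```python
from h import *
T=lambda s,t:tri([ray("scene",s),ray("top",t)])
tab,e=T((277.1,254.5),(239.9,256.6));print("tab",tab.round(4),e)
h1,e1=T((235.4,139.3),(277.3,134));h2,e2=T((282.2,137.7),(317.5,161));hd,e3=T((258.8,138.5),(297.2,147.4))
print(h1,e1,h2,e2,np.linalg.norm(h1-h2),hd,e3)
cs=[]
for x,y in((577,90),(732,183),(530,505),(370,400)):
    o,d=ray("top",(220+(x-355)/4,125+y/4));p=o+d*(.02-o[2])/d[2];cs.append(p[:2])
cs=np.array(cs);c=cs.mean(0);print("corners",cs.round(3).tolist(),c)
ux=(cs[2]+cs[3]-cs[0]-cs[1]);print(np.linalg.norm(cs[1]-cs[2]),np.linalg.norm(cs[0]-cs[1]))
yaw=np.arctan2(ux[1],ux[0]);print("yaw",np.degrees(yaw))
ux=np.array([np.cos(yaw),np.sin(yaw)]);uy=np.array([-ux[1],ux[0]])
for n,p in(("tab",tab),("handle",hd)):print(n,(p[:2]-c)@ux,(p[:2]-c)@uy,p[2])
piv=c+.055*ux;print("piv",piv);a=np.arctan2(hd[2]-.11,-(hd[:2]-piv)@ux);print("arm",a,np.hypot(hd[2]-.11,(hd[:2]-piv)@ux))
for q in(a,.5,.2,0):print(q,(piv-ux*.21*np.cos(q)).round(4),.11+.21*np.sin(q))
R=r.sense()['ee_rot'];print(R.T@(tab-r.sense()['position']))
```

```text
tab [0.3858 0.0103 0.176 ] [np.float64(0.6844217966709444), np.float64(0.6844217966709241)]
[ 0.63919112 -0.07424931  0.25602995] [np.float64(0.972974640703893), np.float64(0.9729746407037607)] [ 0.57811743 -0.15639039  0.25919846] [np.float64(2.681604857908828), np.float64(2.6816048579088125)] 0.10240699056903867 [ 0.60847861 -0.11518035  0.2580165 ] [np.float64(0.9218471235649763), np.float64(0.9218471235649945)]
corners [[0.664, -0.079], [0.598, -0.181], [0.387, -0.041], [0.458, 0.063]] [ 0.52648494 -0.05960473]
0.25312925579954343 0.12181275668763815
yaw 145.87776371261964
tab 0.1556960308108596 0.0210578240372706 0.17597212709707674
handle -0.09905357917167835 1.2677252842874243e-05 0.2580164989807266
piv [ 0.48095359 -0.02875191]
arm 0.7654151295678281 0.21363845446481777
0.7654151295678281 [ 0.6063 -0.1137] 0.25549564526582663
0.5 [ 0.6335 -0.1321] 0.21067936310688262
0.2 [ 0.6513 -0.1442] 0.15172055946696286
0 [ 0.6548 -0.1466] 0.11
[ 0.37459377 -0.45730064  0.04281633]
```

Request:
move_arm --pt "0.4 -0.5 -0.08 -0.2" --pt "0.82 -1 -0.08 -0.45" --pt "0.82 -1 -0.08 -0.45" --pt "0.82 -1 -0.08 -0.45" --pt "0.82 -1 -0.08 -0.45" --pt "0.82 -1 -0.08 -0.45" --pt "0.82 -1 -0.08 -0.45" --pt "0.82 -1 -0.08 -0.45" --gripper -1

```text
t: 1.1
position: [0.2507, -0.2937, 0.2344]
ee_rot: [[-0.115, 0.993, -0.0], [0.993, 0.115, 0.0], [0.001, -0.0, -1.0]]
contact_force: [0.3, 0.0, -0.7]
width: 0.0176
grip_force: 0.0
```

Run:
```python
from h import *
s=r.sense();print(s['t'],s['position'],s['q'],s['width'])
R=s['ee_rot'];print("yaw",np.degrees(np.arctan2(R[1,0],R[0,0])))
tab=np.array([.3858,.0103,.176]);print((R.T@(tab-s['position'])/.2).round(3))
for p in((262,103),(300,103),(330,98),(388,97)):
    o,d=ray("top",p);print(p,[(o+d*(z-o[2])/d[2]).round(3).tolist() for z in(0,.1)])
```

```text
1.1 [ 0.25073803 -0.29372909  0.2344128 ] [-6.61852238e+01 -3.37847850e+00  1.06298254e+02 -2.11707951e-03
  7.71117866e+01 -7.27956961e+01] 0.017579367311670084
yaw 96.61094214080777
[1.432 0.846 0.293]
(262, 103) [[0.797, -0.045, 0.0], [0.761, -0.045, 0.1]]
(300, 103) [[0.794, -0.152, 0.0], [0.759, -0.141, 0.1]]
(330, 98) [[0.807, -0.237, 0.0], [0.77, -0.217, 0.1]]
(388, 97) [[0.807, -0.401, 0.0], [0.77, -0.364, 0.1]]
```

Request:
move_arm --pt "0.3 0.2 0 -0.06" --pt "0.6 0.35 0 -0.12" --pt "0.9 0.53 0 -0.18" --pt "0.95 0.56 0 -0.23" --pt "0.95 0.56 0 -0.27" --pt "0.95 0.56 0 -0.27" --pt "0.95 0.56 0 -0.27"

```text
t: 1.98
position: [0.3409, -0.0931, 0.2345]
ee_rot: [[-0.817, 0.577, -0.0], [0.577, 0.817, 0.0], [0.0, -0.0, -1.0]]
contact_force: [-0.1, -0.2, 1.0]
width: 0.0008
grip_force: 0.0
```

Run:
```python
from h import *
s=r.sense();print(s['t'],s['position'],s['q'],s['width'])
R=s['ee_rot'];print("yaw",np.degrees(np.arctan2(R[1,0],R[0,0])))
tab=np.array([.3858,.0103,.176]);print((R.T@(tab-s['position'])/.2).round(3))
im=r.capture("wrist");cv2.imwrite("pics/w1.png",im[:,:,::-1])
j=im.astype(int);m=(j[:,:,0]>120)&(j[:,:,1]<70)&(j[:,:,2]<70)
k,l,st,ce=cv2.connectedComponentsWithStats(m.astype(np.uint8))
print([(st[q].tolist(),ce[q].round(1).tolist()) for q in range(1,k) if st[q][4]>15])
```

```text
1.975 [ 0.34094582 -0.09311279  0.23452116] [-3.35424695e+01 -7.22532148e+00  1.09657575e+02 -2.56295666e-03
  7.75865462e+01 -8.83113719e+01] 0.000776397078988688
yaw 144.7694533483832
[0.115 0.552 0.293]
[([390, 159, 42, 33, 1122], [410.5, 174.8])]
```

View pics/w1.png

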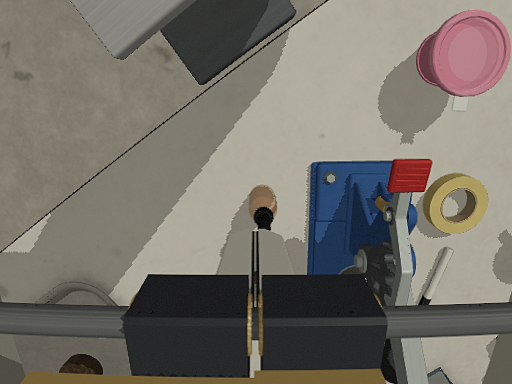

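The wrist view shows the red tab at (410,175), with the base edges square to the image, so the yaw is right. The dropper is well clear. I'll refine the tab from this third view.

Run:
```python
from h import *
s=r.sense();R=s['ee_rot'];P=s['position']
x,e=tri([ray("scene",(277.3,254.8)),ray("top",(240.2,256.8)),ray("wrist",(410.5,174.8),(P,R))]);print(x,e)
o,d=ray("wrist",(410.5,174.8),(P,R));print(o+d*(.176-o[2])/d[2])
print((R.T@(x-P)/.2).round(3))
```

```text
[0.38491154 0.01093434 0.1774908 ] [np.float64(1.0821985531677845), np.float64(1.3396108129292934), np.float64(1.4224195882611543)]
[0.3857646  0.01278299 0.176     ]
[0.121 0.552 0.285]
```

Request:
move_arm --pt "0.06 0.28 0 0" --pt "0.125 0.555 0 0" --pt "0.125 0.555 0.12 0" --pt "0.125 0.555 0.2 0" --pt "0.125 0.555 0.24 0" --pt "0.125 0.555 0.27 0" --pt "0.125 0.555 0.27 0"

```text
t: 2.9
position: [0.3846, 0.0118, 0.1808]
ee_rot: [[-0.818, 0.575, 0.0], [0.575, 0.818, -0.0], [-0.0, 0.0, -1.0]]
contact_force: [0.2, 0.3, -0.2]
width: 0.0002
grip_force: 0.1
```

Request:
move_arm --pt "0 0 0.01 0" --pt "0 0 0.02 0" --pt "0 0 0.03 0" --pt "0 0 0.04 0" --pt "0 0 0.05 0" --pt "0 0 0.05 0"

```text
t: 3.65
position: [0.3844, 0.0123, 0.1704]
ee_rot: [[-0.819, 0.574, -0.0], [0.574, 0.819, 0.0], [0.0, -0.0, -1.0]]
contact_force: [0.1, -0.8, 0.3]
width: 0.0002
grip_force: 0.0
```

Request:
move_arm --pt "0 0 0.01 0" --pt "0 0 0.02 0" --pt "0 0 0.025 0" --pt "0 0 0.025 0"

```text
t: 4.15
position: [0.3846, 0.0122, 0.1663]
ee_rot: [[-0.819, 0.574, 0.001], [0.574, 0.819, -0.0], [-0.001, 0.0, -1.0]]
contact_force: [-2.8, -0.4, 6.8]
width: 0.0005
grip_force: 3.7
```

Run:
```python
from h import *
s=r.sense();print(s['t'],s['position'])
im=r.capture("wrist");cv2.imwrite("pics/w2.png",im[:,:,::-1])
```

```text
4.15 [0.38458594 0.01223413 0.16631805]
```

View pics/w2.png

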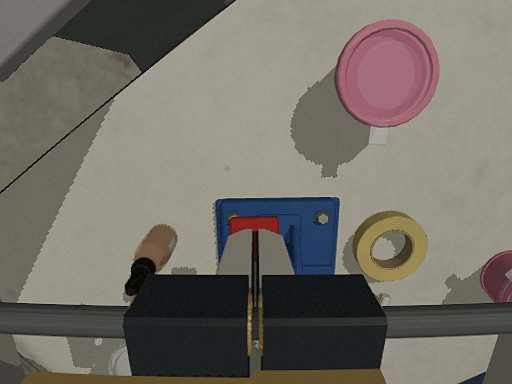

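The finger is on the red tab, seen at (255,224), and has started to meet resistance. I'll go on down.

Request:
move_arm --pt "0 0 0.01 0" --pt "0 0 0.015 0" --pt "0 0 0.015 0"

```text
t: 4.58
position: [0.3847, 0.0122, 0.1656]
ee_rot: [[-0.819, 0.574, 0.002], [0.574, 0.819, -0.001], [-0.002, 0.0, -1.0]]
contact_force: [-10.1, 2.9, 29.7]
width: 0.0008
grip_force: 15.2
```

Request:
move_arm --pt "0 0 0.01 0" --pt "0 0 0.015 0" --pt "0 0 0.015 0"

```text
t: 4.95
position: [0.3848, 0.0121, 0.165]
ee_rot: [[-0.819, 0.574, 0.003], [0.574, 0.819, -0.002], [-0.004, 0.0, -1.0]]
contact_force: [-19.7, 3.1, 56.5]
width: 0.0006
grip_force: 28.9
```

Hard stop at z ≈ 0.166, which fits the pawl being clear against its stop. I'll back off and look.

Request:
move_arm --pt "0 0 -0.1 0" --pt "0 0 -0.4 0" --pt "0 -0.25 -0.45 0" --pt "0 -0.5 -0.45 0" --pt "0 -0.55 -0.45 0" --pt "0 -0.55 -0.45 0"

```text
t: 5.7
position: [0.3213, -0.0779, 0.2496]
ee_rot: [[-0.817, 0.576, 0.0], [0.576, 0.817, 0.0], [-0.0, 0.001, -1.0]]
contact_force: [0.4, -0.0, 0.7]
width: 0.0005
grip_force: 0.0
```

Run:
```python
from h import *
s=r.sense();print(s['t'],s['position'],s['contact_force'])
a=r.capture("scene")[:,:,::-1];b=r.capture("top")[:,:,::-1];cv2.imwrite("pics/s3.png",a);cv2.imwrite("pics/t3.png",b)
R=[]
for n,i in(("scene",a),("top",b)):
    j=i.astype(int);m=(j[:,:,2]>120)&(j[:,:,1]<60)&(j[:,:,0]<60)
    k,l,st,ce=cv2.connectedComponentsWithStats(m.astype(np.uint8))
    print(n,[(st[q].tolist(),ce[q].round(1).tolist()) for q in range(1,k) if st[q][4]>15])
A=cv2.resize(a[125:285,220:320],None,fx=3.7,fy=3.7,interpolation=3)[:592,:355]
B=cv2.resize(b[125:273,220:330],None,fx=4,fy=4,interpolation=3)
cv2.imwrite("pics/crop3.png",np.hstack([A,B]))
```

```text
5.7 [ 0.32127857 -0.07786827  0.24959364] [ 0.44387781 -0.02625952  0.73136162]
scene [([343, 36, 32, 16, 62], [359.1, 43.4]), ([150, 107, 12, 14, 82], [156.4, 115.2]), ([271, 253, 13, 12, 128], [277.0, 258.6])]
top [([240, 24, 13, 14, 107], [245.8, 30.9]), ([471, 81, 41, 11, 132], [489.5, 87.8]), ([233, 250, 15, 15, 115], [239.9, 257.0])]
```

View pics/crop3.png

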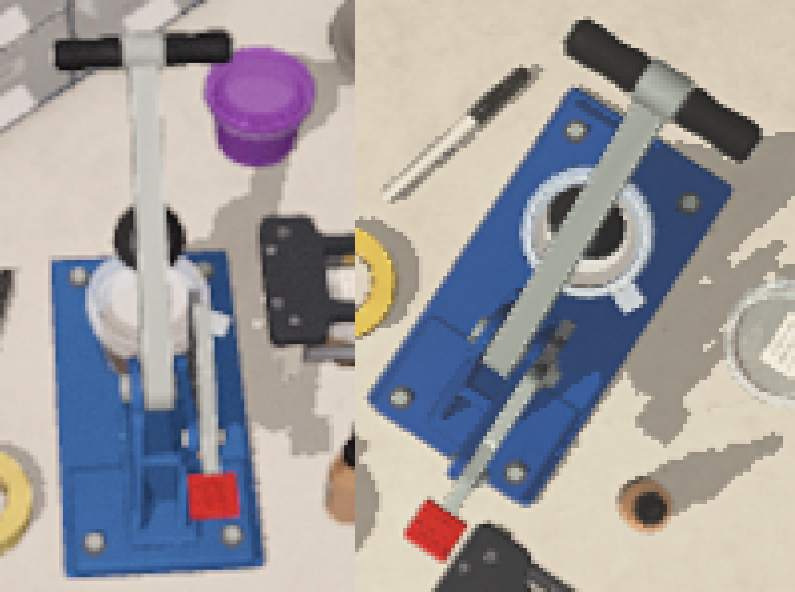

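The tab has dropped about 4 px in the scene view (roughly 12 mm), with the finger away, so the pawl stays clear. The arm hasn't moved. Next I go over the handle.

Request:
move_arm --pt "0 0 -0.3 0" --pt "-0.2 0.1 -0.45 0" --pt "-0.45 0.24 -0.45 0" --pt "-0.7 0.38 -0.45 0" --pt "-0.95 0.52 -0.45 0" --pt "-1 0.67 -0.45 0" --pt "-1 0.67 -0.45 0" --pt "-1 0.67 -0.45 0"

```text
t: 6.8
position: [0.5618, -0.0818, 0.3391]
ee_rot: [[-0.82, 0.573, -0.001], [0.573, 0.82, 0.0], [0.001, -0.001, -1.0]]
contact_force: [-0.1, 0.2, -0.4]
width: 0.0007
grip_force: 0.0
```

Run:
```python
from h import *
s=r.sense();P,R=s['position'],s['ee_rot'];print(s['t'],P,s['q'].round(1) if hasattr(s['q'],'round') else s['q'],s['contact_force'])
print(tri([ray("scene",(277,258.6)),ray("top",(239.9,257))]))
print((R.T@(np.array([.6075,-.1145,.268])-P)/.2).round(3))
```

```text
6.8 [ 0.56179774 -0.08176928  0.33905867] [-19.5  13.9  72.6  -0.   93.5 -74.6] [-0.10051288  0.21172589 -0.41254895]
(array([0.38387302, 0.0113497 , 0.16200404]), [np.float64(0.5975367542092336), np.float64(0.5975367542091713)])
[-0.281 -0.003  0.355]
```

Request:
move_arm --pt "-0.15 0 0 0" --pt "-0.295 0 0.1 0" --pt "-0.295 0 0.25 0" --pt "-0.295 0 0.32 0" --pt "-0.295 0 0.34 0" --pt "-0.295 0 0.35 0" --pt "-0.295 0 0.355 0"

```text
t: 7.68
position: [0.6105, -0.1168, 0.2699]
ee_rot: [[-0.819, 0.574, 0.002], [0.574, 0.819, -0.001], [-0.002, 0.0, -1.0]]
contact_force: [-1.0, -0.6, 0.3]
width: 0.0004
grip_force: 0.5
```

Request:
move_arm --pt "-0.01 0 0.015 0" --pt "-0.02 0 0.03 0" --pt "-0.035 0 0.045 0" --pt "-0.05 0 0.06 0" --pt "-0.06 0 0.075 0"

```text
t: 8.3
position: [0.6221, -0.1248, 0.2554]
ee_rot: [[-0.818, 0.575, 0.006], [0.575, 0.818, -0.002], [-0.006, 0.001, -1.0]]
contact_force: [3.4, -2.3, 6.5]
width: 0.0004
grip_force: 3.1
```

Run:
```python
from h import *
s=r.sense();print(s['t'],s['position'],s['contact_force'])
im=r.capture("wrist")[:,:,::-1];sc=r.capture("scene")[:,:,::-1];t=r.capture("top")[:,:,::-1]
z=lambda i:cv2.resize(i,(390,292))
cv2.imwrite("pics/m4.png",np.vstack([np.hstack([z(im),z(sc[90:285,180:440])]),np.hstack([z(t[90:285,180:440]),z(t)])]))
```

```text
8.3 [ 0.62210619 -0.1247556   0.25537148] [ 3.3766769  -2.31588382  6.47803942]
```

View pics/m4.png

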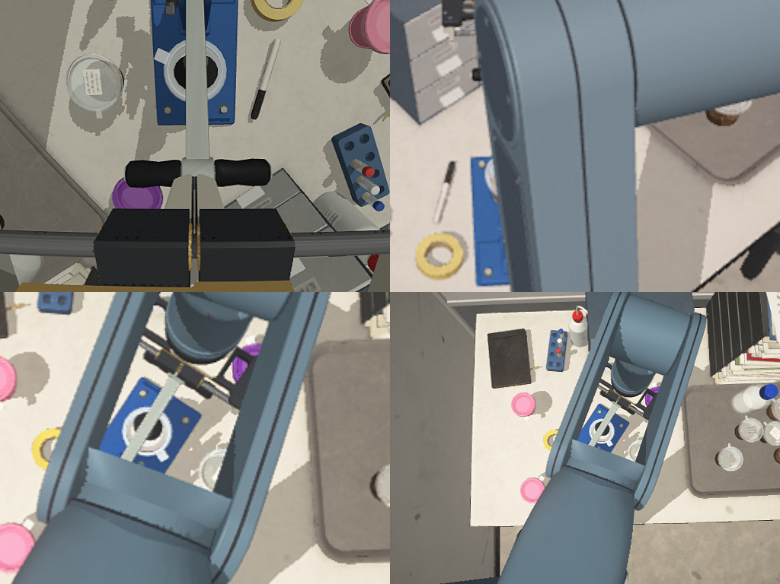

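The tip is on the handle's collar and the arm is coming down at about 7 N. The finger sits about 8 mm too far outward on the bar, so I'll lift, re-centre and go on along the arc.

Request:
move_arm --pt "0 0 -0.03 0" --pt "0.04 0 -0.03 0" --pt "0.04 0 0 0" --pt "0.02 0 0.03 0" --pt "0.003 0 0.055 0" --pt "-0.015 0 0.08 0" --pt "-0.03 0 0.105 0" --pt "-0.045 0 0.13 0"

```text
t: 9.45
position: [0.6276, -0.1292, 0.2272]
ee_rot: [[-0.819, 0.574, -0.0], [0.574, 0.819, -0.0], [0.0, -0.0, -1.0]]
contact_force: [2.0, -0.3, 4.0]
width: 0.0005
grip_force: 2.0
```

```bash
cat > chk.py <<'E'
from h import *
s=r.sense();P=s['position'];piv=np.array([.481,-.0288]);ux=np.array([-.819,.574])
q=np.arcsin((P[2]-.011-.11)/.21);print(s['t'],P,"q",q,"bar is inward of tcp mm",1e3*(-(P[:2]-piv)@ux-.21*np.cos(q)),s['contact_force'])
im=r.capture("wrist");c=im[190:265,230:236].astype(int).sum(2).mean(1);d=np.where(c<110)[0]+190;print("dark rows beside collar",d.min() if len(d) else 0,d.max() if len(d) else 0)
g=im[195:265:4,180:186].astype(int).mean((1,2));print(g.round().astype(int).tolist())
E
python3 chk.py
```

```text
9.45 [ 0.627624   -0.12917507  0.22721873] q 0.530313105620079 bar is inward of tcp mm -3.455883889040029 [ 1.96207287 -0.34657344  4.01428204]
dark rows beside collar 230 232
[118, 126, 119, 119, 118, 118, 118, 120, 80, 9, 20, 23, 26, 28, 24, 20, 19, 16]
```

Request:
move_arm --pt "-0.03 0 0.025 0" --pt "-0.05 0 0.05 0" --pt "-0.065 0 0.075 0" --pt "-0.08 0 0.1 0" --pt "-0.09 0 0.125 0" --pt "-0.1 0 0.15 0" --pt "-0.107 0 0.17 0"

```text
t: 10.38
position: [0.6454, -0.1415, 0.1937]
ee_rot: [[-0.819, 0.574, 0.001], [0.574, 0.819, -0.001], [-0.001, 0.0, -1.0]]
contact_force: [0.5, -0.6, 1.7]
width: 0.0006
grip_force: 1.1
```

```bash
python3 chk.py
```

```text
10.375 [ 0.64543907 -0.14153207  0.19365025] q 0.35325493088995236 bar is inward of tcp mm 2.350970048715789 [ 0.48788194 -0.60027251  1.74201945]
dark rows beside collar 221 232
[121, 121, 120, 120, 120, 122, 127, 17, 20, 22, 26, 30, 27, 23, 19, 14, 108, 107]
```

Request:
move_arm --pt "-0.01 0 0.035 0" --pt "-0.02 0 0.07 0" --pt "-0.03 0 0.105 0" --pt "-0.04 0 0.14 0" --pt "-0.045 0 0.175 0" --pt "-0.05 0 0.21 0" --pt "-0.055 0 0.245 0" --pt "-0.06 0 0.28 0"

```text
t: 11.42
position: [0.6547, -0.148, 0.1371]
ee_rot: [[-0.819, 0.574, -0.0], [0.574, 0.819, 0.0], [0.0, -0.0, -1.0]]
contact_force: [1.4, -0.9, 1.7]
width: 0.0005
grip_force: 0.9
```

```bash
python3 chk.py
```

```text
11.425 [ 0.65469789 -0.14802214  0.13713075] q 0.0768888324337102 bar is inward of tcp mm 1.3125267969246734 [ 1.40120674 -0.889078    1.70980553]
dark rows beside collar 223 232
[123, 137, 128, 146, 127, 146, 141, 65, 21, 25, 27, 26, 25, 25, 20, 17, 72, 81]
```

Request:
move_arm --pt "0 0 0.01 0" --pt "0 0 0.02 0" --pt "0 0 0.03 0" --pt "0 0 0.04 0" --pt "0 0 0.045 0" --pt "0 0 0.045 0"

```text
t: 12.22
position: [0.6548, -0.1482, 0.1305]
ee_rot: [[-0.819, 0.574, 0.001], [0.574, 0.819, -0.001], [-0.001, -0.0, -1.0]]
contact_force: [-2.4, 0.3, 9.8]
width: 0.0003
grip_force: 4.5
```

Request:
move_arm --pt "0 0 0.01 0" --pt "0 0 0.02 0" --pt "0 0 0.02 0"

```text
t: 12.6
position: [0.655, -0.1484, 0.1267]
ee_rot: [[-0.819, 0.574, 0.002], [0.574, 0.819, -0.001], [-0.002, 0.0, -1.0]]
contact_force: [-1.5, 0.2, 8.7]
width: 0.0006
grip_force: 4.5
```

Request:
move_arm --pt "0 0 0.01 0" --pt "0 0 0.015 0" --pt "0 0 0.015 0"

```text
t: 12.98
position: [0.6552, -0.1485, 0.1238]
ee_rot: [[-0.819, 0.574, 0.002], [0.574, 0.819, -0.001], [-0.003, 0.0, -1.0]]
contact_force: [-1.8, -0.3, 9.7]
width: 0.0009
grip_force: 4.8
```

Lid is going on at about 10 N; I'll continue to the hard stop near z 0.12.

Request:
move_arm --pt "0 0 0.005 0" --pt "0 0 0.01 0" --pt "0 0 0.01 0"

```text
t: 13.35
position: [0.6553, -0.1485, 0.1219]
ee_rot: [[-0.819, 0.574, 0.002], [0.574, 0.819, -0.001], [-0.003, 0.0, -1.0]]
contact_force: [-1.7, -0.7, 10.2]
width: 0.0002
grip_force: 4.7
```

Request:
move_arm --pt "0 0 0.005 0" --pt "0 0 0.01 0" --pt "0 0 0.01 0"

```text
t: 13.72
position: [0.6554, -0.1486, 0.1206]
ee_rot: [[-0.819, 0.574, 0.003], [0.574, 0.819, -0.002], [-0.003, 0.0, -1.0]]
contact_force: [-2.2, -0.6, 12.9]
width: 0.0005
grip_force: 6.4
```

Request:
move_arm --pt "0 0 0.005 0" --pt "0 0 0.01 0" --pt "0 0 0.01 0"

```text
t: 14.1
position: [0.6554, -0.1486, 0.1198]
ee_rot: [[-0.819, 0.574, 0.004], [0.574, 0.819, -0.002], [-0.004, 0.0, -1.0]]
contact_force: [-6.1, -0.2, 18.2]
width: 0.0005
grip_force: 9.3
```

Request:
move_arm --pt "0 0 0.003 0" --pt "0 0 0.005 0" --pt "0 0 0.005 0"

```text
t: 14.48
position: [0.6555, -0.1486, 0.1196]
ee_rot: [[-0.819, 0.574, 0.004], [0.574, 0.819, -0.002], [-0.005, 0.0, -1.0]]
contact_force: [-6.3, 1.3, 22.5]
width: 0.0005
grip_force: 11.1
```

Request:
move_arm --pt "0 0 0.005 0" --pt "0 0 0.01 0" --pt "0 0 0.01 0"

```text
t: 14.85
position: [0.6556, -0.1487, 0.1189]
ee_rot: [[-0.819, 0.574, 0.005], [0.574, 0.819, -0.003], [-0.006, 0.0, -1.0]]
contact_force: [-9.3, 1.2, 27.2]
width: 0.0003
grip_force: 14.0
```

Request:
move_arm --pt "0 0 -0.05 0" --pt "0 0 -0.3 0" --pt "0 0 -0.6 0" --pt "0 0 -0.9 0" --pt "0.3 0 -1 0" --pt "0.5 -0.4 -1 0" --pt "0.6 -0.8 -1 0" --pt "0.6 -1 -1 0"

```text
t: 15.85
position: [0.456, -0.226, 0.3127]
ee_rot: [[-0.82, 0.573, -0.0], [0.573, 0.82, 0.0], [0.0, 0.0, -1.0]]
contact_force: [-0.0, -0.9, 0.2]
width: 0.0003
grip_force: 0.0
```

Request:
move_arm --pt "0.2 -0.2 0 0" --pt "0.4 -0.4 0 0" --pt "0.5 -0.6 0 0" --pt "0.5 -0.8 0 0" --pt "0.5 -0.8 0 0" --pt "0.5 -0.8 0 0" --pt "0.5 -0.8 0 0"

```text
t: 16.73
position: [0.2847, -0.2989, 0.3125]
ee_rot: [[-0.819, 0.573, 0.0], [0.573, 0.819, 0.001], [0.0, 0.001, -1.0]]
contact_force: [0.3, 0.1, 0.6]
width: 0.0002
grip_force: 0.0
```

Run:
```python
from h import *
s=r.sense();print(s['t'],s['position'],s['contact_force'])
sc=r.capture("scene")[:,:,::-1];t=r.capture("top")[:,:,::-1]
z=lambda i:cv2.resize(i,(400,300),interpolation=3)
cv2.imwrite("pics/f.png",np.vstack([np.hstack([z(sc),z(sc[150:285,180:360])]),np.hstack([z(t[110:275,170:390]),z(t)])]))
```

```text
16.725 [ 0.28473745 -0.29891153  0.31248492] [0.25737169 0.07207046 0.60082058]
```

View pics/f.png

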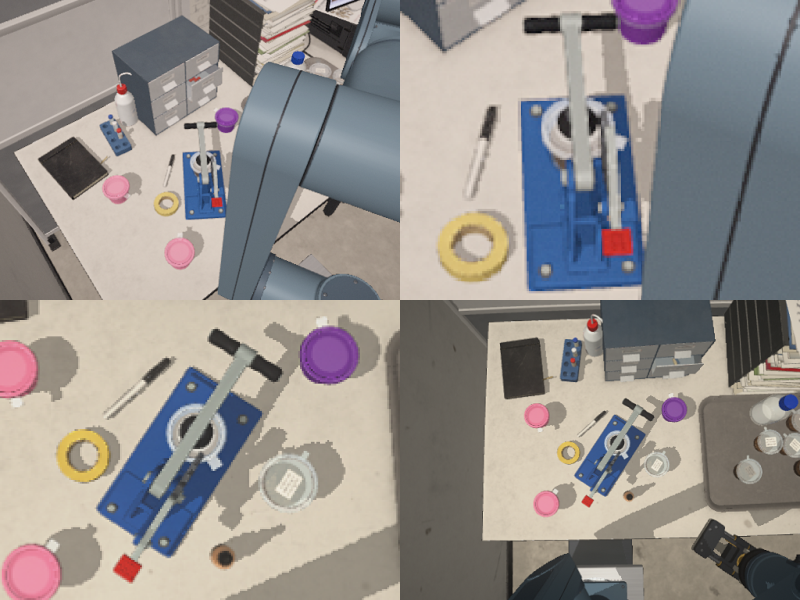

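The lever press arm is down with its foot on the lid, the pawl is clear, and the other things haven't moved. The handle took 27 N, against about 10 N to press the lid, so it had reached the hard stop. Handing in.

```bash
python3 -c "
from bench import r
print(r.close_job())"
```

```text
the job is handed in; nothing more can be done
None
```

The job is handed in after about 17 s of robot time: I snapped the pawl clear, then pushed the arm down until it stopped hard at 27 N with the lid pressed on; the arm stayed down and nothing else on the bench appears to have moved.

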